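# Gauge the card presses and lock them

### The job

Each card press on the craft table has a different gap under its beam: find it by trying the stepped gauges from thin to thick, and leave in every press the thickest gauge that goes in, pushed in from the front until its step meets the beam. Turn each press's red knob clockwise until its clamp bites firmly on that gauge. Finish with the gauges left over standing on the green mat, and leave the other things on the table alone.

Things in the scene. Friction and masses are not known exactly. Their poses are not given: they have to be found in the camera images.
- mat: flat green cutting mat on the white table, 130 x 760 mm (x by y), lying along y in front of the robot; less than 1 mm thick (gauges on it count as standing at table height). Origin at its centre; its axes are the world's.
- gauge_8: stepped gauge, yellow plastic, about 150 g, standing on the mat. Tongue 8 mm thick, 48 long, 44 wide; then a tail block 44 x 44, 30 high, its front face the step; on it a wooden handle fin 32 long (x), 14 thick (y), 30 to 70 mm above the underside. Origin on the underside below the fin's middle; x to the nose, z up: step at x = +22 mm, nose at +70, rear at -22.
- gauge_13: stepped gauge, green plastic, about 150 g, standing on the mat. Tongue 13 mm thick, 48 long, 44 wide; then a tail block 44 x 44, 30 high, its front face the step; on it a wooden handle fin 32 long (x), 14 thick (y), 30 to 70 mm above the underside. Origin on the underside below the fin's middle; x to the nose, z up: step at x = +22 mm, nose at +70, rear at -22.
- gauge_18: stepped gauge, blue plastic, about 150 g, standing on the mat. Tongue 18 mm thick, 48 long, 44 wide; then a tail block 44 x 44, 30 high, its front face the step; on it a wooden handle fin 32 long (x), 14 thick (y), 30 to 70 mm above the underside. Origin on the underside below the fin's middle; x to the nose, z up: step at x = +22 mm, nose at +70, rear at -22.
- gauge_23: stepped gauge, orange plastic, about 150 g, standing on the mat. Tongue 23 mm thick, 48 long, 44 wide; then a tail block 44 x 44, 30 high, its front face the step; on it a wooden handle fin 32 long (x), 14 thick (y), 30 to 70 mm above the underside. Origin on the underside below the fin's middle; x to the nose, z up: step at x = +22 mm, nose at +70, rear at -22.
- press_a: 3 kg steel card press on the table (2 or 3 are there): two blue posts and a beam, 90 mm wide (y), 90 deep (x), 58 high. Front face at x = -22 mm, knob axis and table at the origin. Opening 54 mm wide, floor at table height. Gap height to be found: at least the thinnest gauge goes in, the right one has 2.4 mm play; no two alike. Gauge fully in: its origin at x -44 mm, y 0.
- knob_a (a joint): angle of the clamp knob of press_a, rad: 0 = free, bar along the press's x; grows clockwise seen from above. It screws a shoe down, 4 mm per rad; the shoe bites the right gauge at about 0.85, then stiffens, and cannot reach a thinner one before the stop at 1.35. Turned to 1.1 on the right gauge it springs back to about 0.93 when let go and stays biting. Friction 0.08 N m.
- knob_a_grip (a point): grip point of the clamp knob of press_a: on its vertical axis 82 mm above the table. Red bar 44 mm long, 12 thick, 68 to 90 mm above the table; disc under it 36 mm diameter. Its frame turns with the knob: x along the bar.
- press_b: 3 kg steel card press on the table (2 or 3 are there): two blue posts and a beam, 90 mm wide (y), 90 deep (x), 58 high. Front face at x = -22 mm, knob axis and table at the origin. Opening 54 mm wide, floor at table height. Gap height to be found: at least the thinnest gauge goes in, the right one has 2.4 mm play; no two alike. Gauge fully in: its origin at x -44 mm, y 0.
- knob_b (a joint): angle of the clamp knob of press_b, rad: 0 = free, bar along the press's x; grows clockwise seen from above. It screws a shoe down, 4 mm per rad; the shoe bites the right gauge at about 0.85, then stiffens, and cannot reach a thinner one before the stop at 1.35. Turned to 1.1 on the right gauge it springs back to about 0.93 when let go and stays biting. Friction 0.08 N m.
- knob_b_grip (a point): grip point of the clamp knob of press_b: on its vertical axis 82 mm above the table. Red bar 44 mm long, 12 thick, 68 to 90 mm above the table; disc under it 36 mm diameter. Its frame turns with the knob: x along the bar.
- press_c: 3 kg steel card press on the table (2 or 3 are there): two blue posts and a beam, 90 mm wide (y), 90 deep (x), 58 high. Front face at x = -22 mm, knob axis and table at the origin. Opening 54 mm wide, floor at table height. Gap height to be found: at least the thinnest gauge goes in, the right one has 2.4 mm play; no two alike. Gauge fully in: its origin at x -44 mm, y 0.
- knob_c (a joint): angle of the clamp knob of press_c, rad: 0 = free, bar along the press's x; grows clockwise seen from above. It screws a shoe down, 4 mm per rad; the shoe bites the right gauge at about 0.85, then stiffens, and cannot reach a thinner one before the stop at 1.35. Turned to 1.1 on the right gauge it springs back to about 0.93 when let go and stays biting. Friction 0.08 N m.
- knob_c_grip (a point): grip point of the clamp knob of press_c: on its vertical axis 82 mm above the table. Red bar 44 mm long, 12 thick, 68 to 90 mm above the table; disc under it 36 mm diameter. Its frame turns with the knob: x along the bar.
- glue_bottle: white glue bottle, 48 mm diameter, 130 mm high, on its base; origin at its underside; to be left alone.
- paint_jar: blue paint jar, 52 mm diameter, 55 mm high, on its base; origin at its underside; to be left alone.
- clip: yellow spring clip lying flat, about 60 x 45 x 14 mm; origin at its underside; to be left alone.
- brush: flat paste brush lying on the table; origin at its underside; to be left alone.

How it is judged:
By the outcome, as a careful person would: the job done as asked, in the order asked, and still so for the second after the job is handed in, with the robot touching nothing.
Of press_a, press_b, press_c only 2 to 3 are there at a start; the rules pass over those that are not, and their reading is None.
At some moment in a run one of gauge_8, gauge_13, gauge_18, gauge_23 may be knocked a few centimetres aside while the robot is not near it.
It also fails if it takes over 210 s, if anything falls off the work surface, if the arm or the gripper's body presses on something with over 40 N, if the wrist force passes 120 N, or if a joint passes its speed limit or range.

### The arm

A 6-joint arm with a two-finger parallel gripper is mounted at the origin on the work surface. World frame = base frame: x ahead of the robot, y to its left, z up, the work surface at z = 0. Lengths are in mm, angles in rad, forces in N, time in s.
With the tool pointing down it reaches from about 425 to 950 mm from the base axis. Payload 14.7 kg.
Tool frame: the origin (TCP) lies at the very end of the fingers, on their centre line; the grasp point (between the pads) lies 19 mm behind it; z points along the fingers, y is the line along which they close (so a half turn about z gives the same grasp; the last joint's range is limited). The gripper opens to 85 mm and grips with 20 to 120 N. Pads are 22 mm wide; open, the fingers measure 114 mm over their backs; the gripper's body (76 mm by 85 mm) begins 54 mm behind the grasp point. The pads swing forward as they close: fully open they stand 13 mm farther back than shut.
Start: joints at [-1.172, 0.48, 1.596, -0, 1.065, -0.047], TCP at [280.281, -586.459, 231.297] pointing down, gripper open.
Joint ranges: [-2.75, 2.75], [-0.82, 2.05], [0.23, 2.67], [-1.56, 4.7], [0.09, 2.69], [-2.92, 2.92]. Speed limits (rad/s): [1.89, 1.89, 2.39, 3.01, 3.01, 3.01].

### API

Orientations are given as a rotation vector (axis times angle).
In Python, from workcell import ctrl, cams gives the robot as it stands (ctrl), with the cameras (cams).
- The arm moves only by the shell command python3 drive.py 'ROWS' [FORCE]. ROWS is rows parted by semicolons, their numbers by spaces, 1 to 20 of them, each of 5 numbers: dx, dy, dz in mm, then a turn about the tool's z in rad, then the opening from 0.0 (shut) to 1.0 (fully open); each row is the pose to reach, as a shift and turn from the pose commanded when the command began, along the tool's axes at that moment; what a row does not reach only later rows make up. A row lasts 1/10 s, in which the tool goes at most 50 mm and 0.15 rad, less where a joint would pass 70% of its speed; a pose out of reach is approached as far as the arm can. The fingers move at their own pace and stop on an object; FORCE is the grip in N (left out, the last holds). Time passes only in rows, so rows that do not move let the fingers close. It prints the time, the measured TCP pose, the force, the opening and the grip force at its end.
- ctrl.observe(): the state, without advancing time (a new reading comes with each control period).
- cams.snapshot(name): name is "side" or "top" or "wrist"; returns a dict with "pixels" (384x512x3 uint8, red, green, blue), "fx", "fy", "cx", "cy" (pixels), "view" (4x4, takes a point from world to camera coordinates); the wrist camera has in their place "hand_eye" (4x4, takes a point from camera to tool coordinates, whose origin is the TCP and whose axes are the flange's). Camera axes: x right, y down, z forward; pixel columns grow to the right and rows downward; lengths in mm; the calibration is good to about 2 mm. A picture is of the moment at which its call begins: read the wrist's pose just before it. There is no depth.
- ctrl.job_done(): hands the job in; it is judged then, once.
The state is a dict: "time": time; "q": joint angles; "joint_velocities": joint speeds; "tau": joint torques, N m; "tool_pos": TCP position; "ee_rot": TCP orientation; "contact_force": force on the tool from outside, world axes, zero at the start; "ft_torque": the same for the moment, N m; "width": opening from 0.0 (shut) to 1.0 (fully open); "grasp_force": force on a finger pad.
Only numpy, scipy, OpenCV 4.12 (cv2) and the standard library are available. Lean on these libraries where they do the work, as an engineer would, in place of code of your own. Each camera call takes 0.05 s, during which the arm holds its last target. There are 200 camera calls.

## Working session

There is one attempt and no reset: what is moved stays moved. The work goes in short steps, Python scripts to look and compute and a shell command to move; the robot and the scene stay as the last step left them, time stands still between calls to the robot, and variables do not carry over. Pictures are saved under pics/ and viewed, at most 14 in all, crops included, and the job is handed in when it is done.

```bash
ls; mkdir -p pics; python3 - <<'E'
from workcell import ctrl, cams
import cv2,numpy as np
o=ctrl.observe(); print({k:np.round(v,3) for k,v in o.items()})
for n in ("top","side"):
    s=cams.snapshot(n); cv2.imwrite(f"pics/{n}0.png",cv2.resize(s["pixels"][:,:,::-1],(768,576)))
    print(n,s["fx"],s["fy"],s["cx"],s["cy"],np.round(s["view"],3).tolist())
E
```

```text
drive.py
pics
workcell.py
{'time': np.float64(0.0), 'q': array([-1.172,  0.481,  1.597, -0.   ,  1.065, -0.047]), 'joint_velocities': array([ 0.   , -0.002,  0.002, -0.001,  0.   ,  0.001]), 'tau': array([-2.0000e-03, -9.5064e+01, -4.3017e+01, -0.0000e+00,  1.3000e-02,
       -0.0000e+00]), 'tool_pos': array([ 280.143, -586.09 ,  230.663]), 'ee_rot': array([-3.063, -0.694,  0.   ]), 'contact_force': array([-0.439,  0.839,  0.328]), 'ft_torque': array([0.037, 0.008, 0.011]), 'grasp_force': np.float64(0.0), 'width': np.float64(1.003)}
top 389.49344546893195 389.49344546893195 250.47672572106026 190.6342443015803 [[0.006, -1.0, 0.004, -14.843], [-0.999, -0.007, -0.05, 549.644], [0.05, -0.004, -0.999, 1083.143], [0.0, 0.0, 0.0, 1.0]]
side 381.8966905223988 381.8966905223988 260.43344347101277 181.9854006980061 [[-0.926, -0.378, -0.002, 520.129], [-0.242, 0.596, -0.766, 202.364], [0.29, -0.708, -0.643, 995.729], [0.0, 0.0, 0.0, 1.0]]
```

View pics/top0.png

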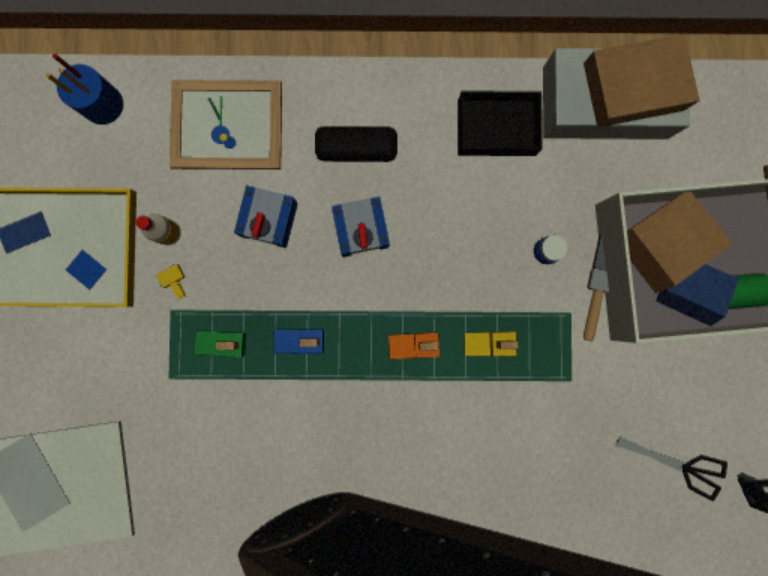

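View pics/side0.png

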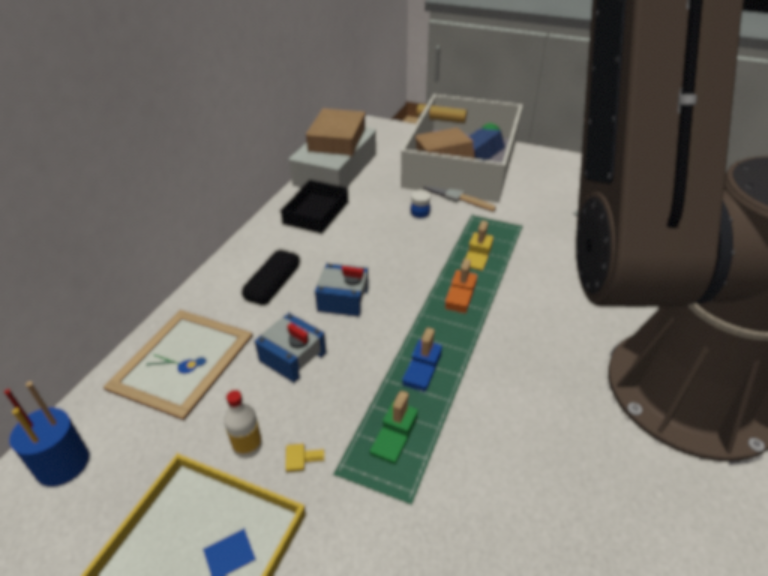

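The top view shows two presses: left knob about (258,224), right about (362,237). The gauges lie on the mat from left to right: green (219,344), blue (299,342), orange (414,345) and yellow (491,344). Their noses point left (+y). The side view agrees. Next I'll triangulate the positions roughly.

```bash
cat > h.py <<'E'
from workcell import ctrl, cams
import cv2,numpy as np
from scipy.spatial.transform import Rotation as R
def snap(n):
    o=ctrl.observe(); s=cams.snapshot(n)
    if n=="wrist":
        T=np.eye(4);T[:3,:3]=R.from_rotvec(o["ee_rot"]).as_matrix();T[:3,3]=o["tool_pos"]
        s["c2w"]=T@s["hand_eye"]
    else: s["c2w"]=np.linalg.inv(s["view"])
    s["hsv"]=cv2.cvtColor(s["pixels"],cv2.COLOR_RGB2HSV)
    return s
def ray(s,p):
    d=s["c2w"][:3,:3]@np.array([(p[0]-s["cx"])/s["fx"],(p[1]-s["cy"])/s["fy"],1]); return s["c2w"][:3,3],d/np.linalg.norm(d)
def plane(s,p,z):
    c,d=ray(s,p); return c+d*(z-c[2])/d[2]
def proj(s,X):
    q=np.linalg.inv(s["c2w"])@np.append(X,1); return np.array([s["cx"]+s["fx"]*q[0]/q[2],s["cy"]+s["fy"]*q[1]/q[2]])
def tri(s1,p1,s2,p2):
    a,d=ray(s1,p1);b,e=ray(s2,p2)
    t=np.linalg.lstsq(np.array([d,-e]).T,b-a,rcond=None)[0]
    P,Q=a+d*t[0],b+e*t[1]; return (P+Q)/2,np.linalg.norm(P-Q)
RNG={"yellow":((22,120,70),(34,255,255)),"green":((50,140,60),(70,255,255)),"blue":((104,150,60),(125,255,255)),
"orange":((5,190,120),(17,255,255)),"red":((0,180,90),(4,255,255)),"wood":((8,60,80),(22,170,255))}
def blobs(s,c,amin=20):
    m=cv2.inRange(s["hsv"],*map(np.array,RNG[c]))
    if c=="red": m|=cv2.inRange(s["hsv"],np.array((170,180,90)),np.array((180,255,255)))
    n,l,st,ce=cv2.connectedComponentsWithStats(m)
    out=[]
    for i in range(1,n):
        if st[i,4]>=amin:
            r=cv2.minAreaRect(np.argwhere(l==i)[:,::-1].astype(np.float32)); out.append((ce[i],st[i,4],r,l==i))
    return out
E
python3 - <<'E'
from h import *
for n in("top","side"):
    s=snap(n)
    for c in RNG:
        for b in blobs(s,c,12):
            print(n,c,b[0].round(1),b[1],np.round(plane(s,b[0],{"wood":70,"red":90}.get(c,20)),0)[:2])
    if n=="top":
        for p in((146,229),(206,229),(266,229),(326,229)): print(s["hsv"][p[1],p[0]])
s=snap("wrist");print(np.round(s["hand_eye"],3).tolist(),s["fx"],s["cx"],s["cy"])
E
```

```text
top yellow [148.5  91. ] 16 [830. 279.]
top yellow [ 55.2 162.3] 612 [625. 537.]
top yellow [114.2 186.5] 232 [559. 370.]
top yellow [318.1 228.9] 258 [ 444. -200.]
top yellow [335.2 228.7] 183 [ 445. -248.]
top green [146.9  74. ] 20 [879. 285.]
top green [500.4 192.8] 408 [ 548. -713.]
top green [144.  228.6] 402 [442. 284.]
top blue [53.8 58.2] 523 [923. 550.]
top blue [148.1  90.8] 116 [831. 281.]
top blue [162.6 139.9] 154 [691. 237.]
top blue [188.3 146.4] 172 [673. 164.]
top blue [252.9 147.2] 166 [672. -17.]
top blue [227.  152.6] 163 [656.  55.]
top blue [  6.  161.4] 60 [627. 674.]
top blue [ 20.3 155.8] 12 [643. 635.]
top blue [ 56.8 179.4] 347 [577. 531.]
top blue [476.6 184.6] 28 [ 571. -647.]
top blue [470.7 184. ] 20 [ 572. -630.]
top blue [481.9 190.1] 41 [ 555. -661.]
top blue [461.8 188.1] 14 [ 560. -605.]
top blue [454.8 193.3] 18 [ 546. -585.]
top blue [476.5 203.6] 37 [ 517. -645.]
top blue [197.  227.2] 407 [447. 137.]
top orange [273.6 230.1] 407 [440. -76.]
top red [171.  149.4] 57 [653. 199.]
top red [ 94.5 147.8] 54 [656. 400.]
top red [241.4 156.5] 62 [636.
[... 1347 characters left out ...]
 155 [433. -50.]
side wood [118.3 244.7] 1488 [804. 337.]
side wood [284.5 226.4] 81 [444. 124.]
side wood [413.2 241.7] 231 [129.  52.]
side wood [ 20.7 259.8] 38 [990. 463.]
side wood [427.6 271.4] 322 [ 90. 134.]
side wood [266.2 269.4] 104 [437. 268.]
side wood [ 14.4 281.8] 51 [952. 514.]
side wood [461.9 292.7] 488 [ 17. 165.]
side wood [163.3 293. ] 127 [624. 413.]
side wood [499.2 292.6] 239 [-59. 134.]
side wood [208.7 307.2] 16 [515. 406.]
side wood [194.2 313.6] 12 [536. 431.]
side wood [200.4 345.5] 27 [490. 487.]
[[0.001, -0.963, -0.268, 66.886], [1.0, 0.001, 0.0, -0.31], [0.0, -0.268, 0.963, -143.324], [0.0, 0.0, 0.0, 1.0]] 327.5314897717545 255.4217379809007 198.63163357335125
```

```bash
python3 drive.py '301 -250 0 -1.125 1;301 -250 0 -1.125 1;301 -250 0 -1.125 1;301 -250 0 -1.125 1;301 -250 0 -1.125 1;301 -250 0 -1.125 1;301 -250 0 -1.125 1;301 -250 0 -1.125 1;301 -250 0 -1.125 1;301 -250 0 -1.125 1;301 -250 0 -1.125 1' 40
python3 - <<'E'
from h import *
s=snap("wrist");cv2.imwrite("pics/w1.png",s["pixels"][:,:,::-1])
for c in("yellow","orange","wood"):
    for b in blobs(s,c,100): print(c,b[0].round(1),b[1],[np.round(x,1) for x in b[2]],plane(s,b[0],70 if c=="wood" else 20).round(1))
E
```

```text
time: 1.35
tool_pos: [443.9, -231.8, 231.3]
ee_rot: [2.222, 2.22, -0.0]
contact_force: [-0.5, -0.4, 0.0]
width: 0.997
grasp_force: 0.0
yellow [256.3 159.2] 3201 [array([256.5, 163. ]), array([88.3, 41.9]), np.float64(88.8)] [ 443.7 -218.3   20. ]
orange [253.   32.3] 2351 [array([253.3,  32.8]), array([68.8, 45.6]), np.float64(86.2)] [440.3 -92.8  20. ]
wood [253.7  34.5] 602 [array([253.7,  34.5]), array([41. , 14.8]), np.float64(86.8)] [ 441.3 -104.5   70. ]
wood [257.2 195.7] 417 [array([257.5, 195.5]), array([33., 13.]), np.float64(90.0)] [ 444.5 -245.9   70. ]
wood [300.  314.8] 1234 [array([300.6, 315. ]), array([77.9, 16.8]), np.float64(12.5)] [ 490.6 -378.    70. ]
```

View pics/w1.png

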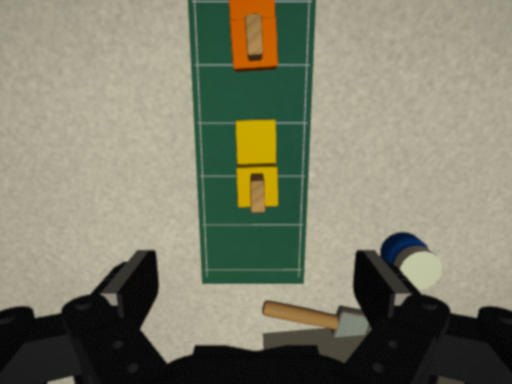

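The wrist view shows the yellow gauge with its fin top at (257,195), step at row 165 and nose at row 120, and the orange gauge at (253,34). Both are nearly square to the image. Next I'll check heights from two views and then grasp.

```bash
python3 - <<'E'
from h import *
w=snap("wrist");t=snap("top");d=snap("side")
fw=[b for b in blobs(w,"wood",100)][:2]
for b,pt,ps in zip(fw,((285.5,230.3),(339.1,229.7)),((307.7,186.8),(320.9,155))):
    x,e=tri(w,b[0],t,pt); print(x.round(1),e.round(1),end=' '); x,e=tri(w,b[0],d,ps); print(x.round(1),e.round(1))
y=[b for b in blobs(w,"yellow",500)][0]
r,c=np.where(y[3]); print("rows",r.min(),r.max())
for p,z in(((257,207.5),30),((257,166),30),((256,119.5),8)): print(plane(w,p,z).round(1))
# edges of side sides for heading
for k in (0.2,0.8):
    rr=int(r.min()+k*(r.max()-r.min())); cc=c[r==rr]; print(rr,cc.min(),cc.max())
E
```

```text
[ 441.6 -104.7   71.2] 0.7 [442.5 -96.3  30.1] 3.0
[ 444.2 -249.8   57.8] 1.4 [ 445.5 -252.5   44.7] 1.9
rows 118 207
[ 444.4 -270.4   30. ]
[ 444.3 -224.2   30. ]
[ 443.3 -176.9    8. ]
135 236 276
189 237 278
```

```bash
python3 drive.py '-15 0 50 0 1;-15 0 100 0 1;-15 0 150 0 0.7;-15 0 180 0 0.6;-15 0 194 0 0.5;-15 0 194 0 0.5;-15 0 194 0 0;-15 0 194 0 0;-15 0 194 0 0;-15 0 194 0 0;-15 0 194 0 0' 50
```

```text
time: 2.65
tool_pos: [444.7, -246.5, 38.3]
ee_rot: [2.22, 2.22, 0.001]
contact_force: [-0.4, 0.6, 10.4]
width: 0.157
grasp_force: 52.8
```

```bash
python3 drive.py '0 0 -50 0 0;50 20 -90 0.15 0;100 40 -130 0.3 0;150 60 -170 0.45 0;200 80 -192 0.6 0;250 100 -192 0.75 0;300 115 -192 0.9 0;350 115 -192 1.05 0;350 115 -192 1.2 0;350 115 -192 1.35 0;350 115 -192 1.5 0;350 115 -192 1.571 0;350 115 -192 1.571 0;350 115 -192 1.571 0'
python3 - <<'E'
from h import *
s=snap("wrist");cv2.imwrite("pics/w2.png",s["pixels"][:,:,::-1])
t=snap("top");d=snap("side")
for b,pt,ps in zip(sorted(blobs(s,"red",100),key=lambda b:b[0][0]),((171,149.4),(241.4,156.5)),((197.8,221.1),(234.7,180.3))):
    print(b[0].round(1),b[1],[np.round(x,1) for x in b[2]],plane(s,b[0],90).round(1),tri(s,b[0],t,pt)[0].round(1))
    c=cv2.boxPoints(b[2]); print([plane(s,p,90).round(1)[:2].tolist() for p in c])
for b in blobs(s,"blue",300): print("blue",b[0].round(1),b[1],[np.round(x,1) for x in b[2]])
E
```

```text
time: 4.05
tool_pos: [558.8, 104.1, 229.6]
ee_rot: [-3.142, 0.001, -0.0]
contact_force: [-0.4, -0.6, -1.4]
width: 0.152
grasp_force: 51.1
[137.4  70.6] 745 [array([137.1,  70.7]), array([14.5, 54. ]), np.float64(9.0)] [654.4 199.3  90. ] [653.8 199.1  89.8]
[[634.6, 210.8], [674.9, 199.9], [673.2, 188.7], [632.8, 199.2]]
[362.3  92.8] 734 [array([362.5,  93. ]), array([52.3, 14.5]), np.float64(87.1)] [637.3  15.9  90. ] [637.2  13.5  81.8]
[[656.9, 24.4], [657.5, 12.8], [616.5, 6.8], [616.0, 18.9]]
blue [111.7  41. ] 1428 [array([111.5,  44.2]), array([18.1, 90.8]), np.float64(6.0)]
blue [193.9  55.9] 1854 [array([194. ,  56.2]), array([ 20.4, 105.2]), np.float64(9.5)]
blue [388.5  57.2] 1512 [array([388.5,  57.6]), array([104.5,  17.7]), np.float64(84.9)]
blue [308.1  75.3] 1770 [array([308. ,  75.6]), array([102.2,  20.3]), np.float64(81.5)]
blue [199.6 258.6] 521 [array([201.8, 261.4]), array([36. , 20.1]), np.float64(85.6)]
```

View pics/w2.png

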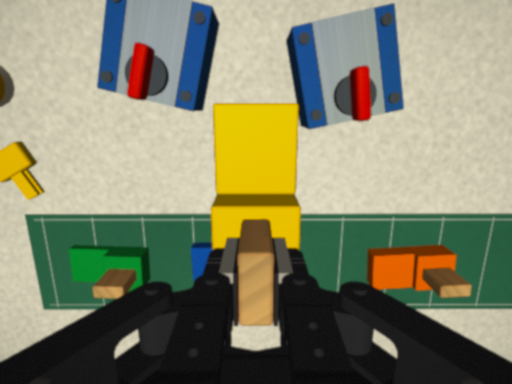

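The right knob bar is centred at (362,93) and the left at (137,71), and the held yellow gauge is straight, with its nose at row 104. Now the press yaws from the bolts and corners in this picture.

```bash
python3 - <<'E'
from h import *
s=snap("wrist")
P=lambda u,v:plane(s,(u,v),58)[:2]
def yaw(a,b): d=P(*b)-P(*a); return np.degrees(np.arctan2(d[1],d[0])).round(1),np.linalg.norm(d).round(1)
# front->back pairs, and right->left pairs (+90)
print("R bolts fb",yaw((316,115),(305,38)),yaw((395,101),(389,18)),"lr",yaw((395,101),(316,115)),yaw((389,18),(305,38)))
print("L bolts fb",yaw((186,96),(200,18)),"lr",yaw((186,96),(110,76)))
g=cv2.cvtColor(s["pixels"],cv2.COLOR_RGB2GRAY)
for nm,k,ps in(("R",(637.3,15.9),(316,115,395,101)),("L",(654.4,199.3),(110,76,186,96))):
    m=(P(*ps[:2])+P(*ps[2:]))/2; print(nm,"front bolt mid",m.round(1),"knob",k)
# top-face front-edge corners
print("R corners",P(306,127).round(1),P(403,106).round(1),"L",P(98,88).round(1),P(196,109).round(1))
E
```

```text
R bolts fb (np.float64(11.3), np.float64(66.8)) (np.float64(10.9), np.float64(70.0)) lr (np.float64(100.0), np.float64(73.2)) (np.float64(102.5), np.float64(73.7))
L bolts fb (np.float64(-13.6), np.float64(66.3)) lr (np.float64(75.9), np.float64(69.8))
R front bolt mid [625.5  11.2] knob (637.3, 15.9)
L front bolt mid [644.2 201.3] knob (654.4, 199.3)
R corners [608.2  56.1] [627.5 -32.8] L [642.4 247.3] [624.2 158.8]
```

```bash
python3 drive.py '-18.5 50 40 -0.1 0;-18.5 100 80 -0.192 0;-18.5 107.7 125 -0.192 0;-18.5 107.7 165 -0.192 0;-18.5 107.7 185 -0.192 0;-18.5 107.7 189 -0.192 0;-18.5 107.7 189 -0.192 0;-18.5 107.7 189 -0.192 0'
```

```text
time: 5.05
tool_pos: [540.9, -3.8, 40.8]
ee_rot: [3.127, 0.302, 0.001]
contact_force: [0.4, -0.1, -1.0]
width: 0.158
grasp_force: 51.9
```

```bash
python3 drive.py '0 0 1.6 0 0;6 0 1.6 0 0;12 0 1.6 0 0;20 0 1.6 0 0;28 0 1.6 0 0;28 0 1.6 0 0'; python3 drive.py '8 0 0 0 0;16 0 0 0 0;22 0 0 0 0;22 0 0 0 0'
```

```text
time: 5.65
tool_pos: [569.7, 1.8, 38.8]
ee_rot: [3.127, 0.301, 0.002]
contact_force: [-0.3, 0.5, -1.8]
width: 0.155
grasp_force: 51.9
time: 6.05
tool_pos: [590.7, 5.8, 38.7]
ee_rot: [3.127, 0.301, 0.001]
contact_force: [-0.1, 0.3, -2.0]
width: 0.159
grasp_force: 51.9
```

```bash
python3 drive.py '-40 0 0 0 0;-72 2 -6 0 0;-62 -48 -6 0.1 0;-52 -96 -6 0.2 0;-40 -144 -6 0.3 0;-28 -192 -6 0.428 0;-10 -214 -4 0.428 0;8.5 -218.5 0 0.428 0;8.5 -218.5 0 0.428 0;8.5 -218.5 0 0.428 0'
python3 - <<'E'
from h import *
s=snap("wrist");cv2.imwrite("pics/w3.png",s["pixels"][:,:,::-1])
E
```

```text
time: 7.05
tool_pos: [555.7, 221.7, 38.4]
ee_rot: [3.119, -0.37, -0.001]
contact_force: [-0.5, 0.2, -1.5]
width: 0.154
grasp_force: 51.9
```

View pics/w3.png

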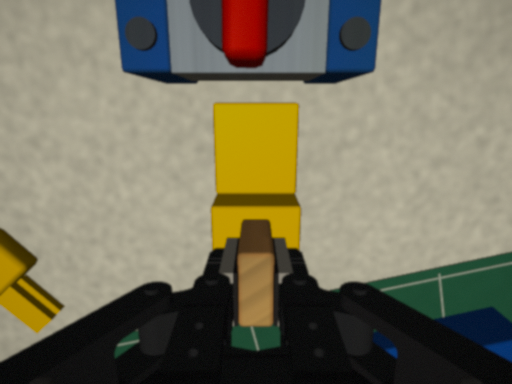

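The picture shows the left press's front edge level at row 72 with its centre at column 249, against 256 for the gauge. So the press sits about 2.5 mm to the left, and I'll correct for that.

```bash
python3 drive.py '0 -2.5 -0.5 0 0;7 -2.5 -0.5 0 0;14 -2.5 -0.5 0 0;22 -2.5 -0.5 0 0;30 -2.5 -0.5 0 0;30 -2.5 -0.5 0 0'; python3 drive.py '8 0 0 0 0;16 0 0 0 0;22 0 0 0 0;22 0 0 0 0'
```

```text
time: 7.7
tool_pos: [587.6, 216.9, 39.3]
ee_rot: [-3.119, 0.371, -0.002]
contact_force: [0.5, 1.0, -2.3]
width: 0.16
grasp_force: 51.9
time: 8.1
tool_pos: [608.5, 211.9, 39.2]
ee_rot: [-3.119, 0.371, -0.001]
contact_force: [-0.5, 0.4, -2.4]
width: 0.156
grasp_force: 51.9
```

Gauge 8 goes into both presses freely. I'll park it on the free part of the mat at (430, 25) with its nose pointing forward, then fetch gauge 13.

```bash
python3 drive.py '-35 0 0 0 0;-70 0 -10 0 0;-90 20 -50 0 0;-100 60 -88 -0.1 0;-110 105 -88 -0.237 0;-120 150 -88 -0.237 0;-129.6 195 -80 -0.237 0;-129.6 223.6 -45 -0.237 0;-129.6 223.6 -8 -0.237 0;-129.6 223.6 1 -0.237 0;-129.6 223.6 1 -0.237 0;-129.6 223.6 1 -0.237 0'
python3 drive.py '0 0 0 0 0.6;0 0 0 0 0.6;0 0 0 0 0.6;0 0 -30 0 0.8;0 0 -80 0 1;30 -30 -130 0 1;60 -70 -180 -0.15 1;60 -120 -180 -0.3 1;60 -170 -180 -0.45 1;40 -210 -180 -0.6 1;20 -220 -180 -0.75 1;12 -220 -180 -0.9 1;12 -220 -180 -1.05 1;12 -220 -180 -1.2 1;12 -220 -180 -1.35 1;12 -220 -180 -1.5 1;12 -220 -180 -1.571 1;12 -220 -180 -1.571 1'
python3 - <<'E'
from h import *
s=snap("wrist");cv2.imwrite("pics/w4.png",s["pixels"][:,:,::-1])
for c in("green","wood"):
    for b in blobs(s,c,150): print(c,b[0].round(1),b[1],[np.round(x,1) for x in b[2]],plane(s,b[0],70 if c=="wood" else 20).round(1))
E
```

```text
time: 9.3
tool_pos: [429.3, 25.4, 38.5]
ee_rot: [-3.142, -0.002, 0.001]
contact_force: [-0.4, 0.8, -1.0]
width: 0.156
grasp_force: 55.3
time: 11.1
tool_pos: [440.8, 245.1, 218.4]
ee_rot: [2.219, 2.224, 0.0]
contact_force: [0.4, -0.4, -0.1]
width: 0.995
grasp_force: 0.0
green [257.1 133. ] 3368 [array([256.9, 138.2]), array([43.6, 92.9]), np.float64(1.9)] [441.3 287.6  20. ]
wood [256.2 169.4] 500 [array([256. , 169.5]), array([35., 14.]), np.float64(90.0)] [440.5 259.   70. ]
wood [262.  311.9] 368 [array([262., 312.]), array([28., 14.]), np.float64(90.0)] [447.  111.4  70. ]
```

View pics/w4.png

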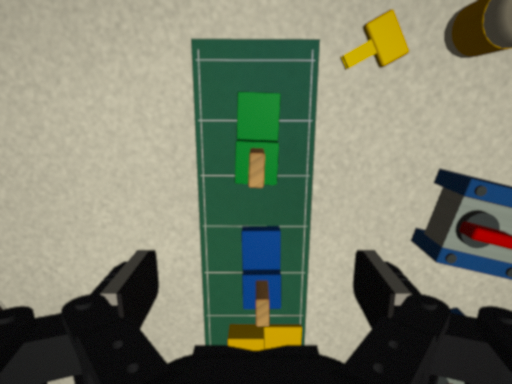

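Green's fin is at (256,169), step at row 141 and nose at row 93. The parked yellow gauge is standing at the bottom of the picture.

```bash
python3 drive.py '12.5 0 50 0 1;12.5 0 100 0 1;12.5 0 150 0 0.7;12.5 0 175 0 0.6;12.5 0 181 0 0.5;12.5 0 181 0 0;12.5 0 181 0 0;12.5 0 181 0 0;12.5 0 181 0 0;12.5 0 181 0 0'
```

```text
time: 12.15
tool_pos: [441.9, 258.0, 38.6]
ee_rot: [2.22, 2.222, 0.004]
contact_force: [0.0, -0.4, 11.2]
width: 0.155
grasp_force: 52.6
```

```bash
python3 drive.py '0 0 -30 0 0;0 20 -60 0.15 0;-10 40 -60 0.3 0;-20 60 -60 0.45 0;-33 80 -60 0.6 0;-33 90 -60 0.75 0;-33 90 -60 0.9 0;-33 90 -60 1.05 0;-33 90 -60 1.2 0;-33 90 -60 1.35 0;-33 100 -50 1.5 0;-33 110 -40 1.65 0;-33.5 115.9 -20 1.808 0;-33.5 115.9 -4 1.808 0;-33.5 115.9 -2 1.808 0;-33.5 115.9 -2 1.808 0'
```

```text
time: 13.75
tool_pos: [556.8, 224.1, 39.5]
ee_rot: [3.12, -0.369, -0.0]
contact_force: [0.7, 0.4, -1.1]
width: 0.155
grasp_force: 50.8
```

```bash
python3 drive.py '3 0 0 0 0;6 0 0 0 0;8 0 0 0 0;9 0 0 0 0;10 0 0 0 0'; python3 drive.py '1 0 0 0 0;2 0 0 0 0;3 0 0 0 0;4 0 0 0 0'
```

```text
time: 14.25
tool_pos: [566.7, 221.8, 39.3]
ee_rot: [-3.12, 0.37, -0.0]
contact_force: [-0.6, -0.8, -0.9]
width: 0.156
grasp_force: 50.8
time: 14.65
tool_pos: [570.5, 220.9, 39.2]
ee_rot: [3.12, -0.37, -0.0]
contact_force: [-0.5, 1.0, -1.1]
width: 0.156
grasp_force: 50.8
```

```bash
python3 drive.py '2 0 0 0 0;4 0 0 0 0;7 0 0 0 0;11 0 0 0 0'; python3 drive.py '7 0 0 0 0;14 0 0 0 0;21 0 0 0 0;28 0 0 0 0;28 0 0 0 0'
```

```text
time: 15.05
tool_pos: [581.4, 218.2, 39.2]
ee_rot: [3.12, -0.37, -0.0]
contact_force: [0.2, -0.1, -1.8]
width: 0.158
grasp_force: 50.8
time: 15.55
tool_pos: [609.6, 211.5, 39.2]
ee_rot: [-3.119, 0.371, -0.001]
contact_force: [0.5, 0.6, -0.8]
width: 0.156
grasp_force: 50.7
```

```bash
python3 drive.py '-40 0 0 0 0;-82 10 -15 0 0;-80 58 -15 -0.1 0;-69 106 -15 -0.2 0;-57 154 -15 -0.3 0;-45 200 -15 -0.429 0;-30 222 -8 -0.429 0;-16.2 225.4 -0.3 -0.429 0;-16.2 225.4 -0.3 -0.429 0;-16.2 225.4 -0.3 -0.429 0'
python3 - <<'E'
from h import *
s=snap("wrist");cv2.imwrite("pics/w5.png",s["pixels"][:,:,::-1])
E
```

```text
time: 16.55
tool_pos: [539.7, -3.0, 39.2]
ee_rot: [-3.127, -0.302, 0.001]
contact_force: [-0.4, -0.4, -0.9]
width: 0.155
grasp_force: 50.8
```

View pics/w5.png

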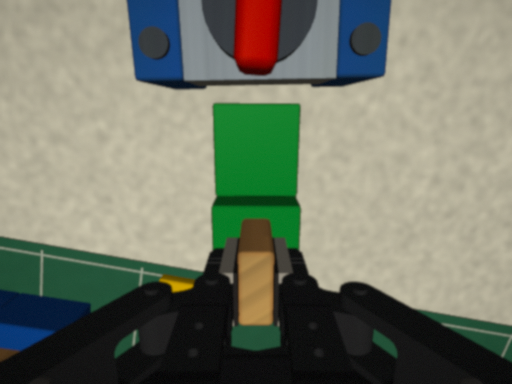

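The right press's front edge runs from (136,80) to (386,75) and its centre is at column 260. That puts the press about 1° left-turned and 2 mm to the right of the tool, so I'll correct before trying.

```bash
python3 drive.py '0 1.7 0 -0.02 0;3 1.7 0 -0.02 0;5 1.7 0 -0.02 0;7 1.7 0 -0.02 0;8 1.7 0 -0.02 0'; python3 drive.py '1 0 0 0 0;2 0 0 0 0;3 0 0 0 0;4 0 0 0 0;5 0 0 0 0'
```

```text
time: 17.1
tool_pos: [548.4, -3.5, 39.6]
ee_rot: [3.124, 0.334, 0.001]
contact_force: [-0.0, -0.2, -0.3]
width: 0.157
grasp_force: 50.8
time: 17.6
tool_pos: [553.1, -2.7, 39.5]
ee_rot: [-3.124, -0.333, -0.0]
contact_force: [0.9, -0.1, -1.9]
width: 0.156
grasp_force: 50.8
```

```bash
python3 drive.py '1 0 0 0 0;2 0 0 0 0;3 0 0 0 0;5 0 0 0 0;7 0 0 0 0;9 0 0 0 0'
```

```text
time: 18.2
tool_pos: [562.0, -0.7, 39.5]
ee_rot: [3.124, 0.334, 0.0]
contact_force: [-0.5, -0.6, -0.4]
width: 0.159
grasp_force: 50.8
```

```bash
python3 drive.py '7 0 0 0 0;14 0 0 0 0;21 0 0 0 0;28 0 0 0 0;28 0 0 0 0'; python3 drive.py '-40 0 0 0 0;-75 0 -10 0 0;-100 25 -50 0 0;-120 60 -88 0.1 0;-145 100 -88 0.213 0;-175 135 -88 0.213 0;-194.9 147.3 -45 0.213 0;-194.9 147.3 -5 0.213 0;-194.9 147.3 1 0.213 0;-194.9 147.3 1 0.213 0;-194.9 147.3 1 0.213 0'
```

```text
time: 18.7
tool_pos: [590.5, 5.3, 39.5]
ee_rot: [3.124, 0.334, 0.002]
contact_force: [-0.9, -0.6, -1.8]
width: 0.153
grasp_force: 50.8
time: 19.8
tool_pos: [429.6, -179.9, 38.5]
ee_rot: [-3.141, 0.001, 0.001]
contact_force: [0.3, -0.3, -0.9]
width: 0.153
grasp_force: 54.2
```

Gauge 13 goes into both presses as well. I've set it down on the mat, and gauge 18 (blue) is next.

```bash
python3 drive.py '0 0 0 0 0.6;0 0 0 0 0.6;0 0 0 0 0.6;0 0 -40 0 0.8;0 0 -85 0 1;15 -40 -130 -0.15 1;15 -90 -170 -0.3 1;15 -140 -181 -0.45 1;15 -190 -181 -0.6 1;15 -240 -181 -0.75 1;15 -270 -181 -0.9 1;15 -270 -181 -1.05 1;15 -270 -181 -1.2 1;15 -270 -181 -1.35 1;15 -270 -181 -1.5 1;15 -270 -181 -1.571 1;15 -270 -181 -1.571 1'
python3 - <<'E'
from h import *
s=snap("wrist");print(np.round(ctrl.observe()["tool_pos"],1))
for c in("blue","wood"):
    for b in blobs(s,c,150): print(c,b[0].round(1),b[1],[np.round(x,1) for x in b[2]],plane(s,b[0],70 if c=="wood" else 20).round(1))
b=max((b for b in blobs(s,"blue",300) if abs(b[0][0]-256)<40),key=lambda b:b[1]);r,c=np.where(b[3])
print(r.min(),r.max(),"rear",plane(s,(258,r.max()+.5),30).round(1),"nose",plane(s,(258,r.min()-.5),18).round(1))
E
```

```text
time: 21.5
tool_pos: [444.6, 90.1, 219.6]
ee_rot: [2.22, 2.223, 0.0]
contact_force: [-0.2, -0.8, 0.4]
width: 1.004
grasp_force: 0.0
[444.7  90.1 219.6]
blue [500.6   9.8] 245 [array([501.,  10.]), array([20., 20.]), np.float64(90.0)] [672.6 246.5  20. ]
blue [258.4 125.1] 3297 [array([258.6, 130.6]), array([92. , 42.6]), np.float64(88.9)] [446.5 140.6  20. ]
blue [486.7 101.4] 1001 [array([486.2, 100.8]), array([56.8, 20.9]), np.float64(14.7)] [675.4 164.3  20. ]
blue [465.7 215.9] 1307 [array([466.4, 216.1]), array([16.5, 93.2]), np.float64(79.2)] [675.5  43.4  20. ]
blue [468.  281.3] 846 [array([469.1, 281.3]), array([12.4, 87.4]), np.float64(79.0)] [692.2 -37.   20. ]
wood [259.3 161.3] 509 [array([259. , 161.5]), array([35., 14.]), np.float64(90.0)] [447.1 111.2  70. ]
wood [220. 242.] 535 [array([221.3, 238.6]), array([32.5, 24.9]), np.float64(8.1)] [409.6  32.9  70. ]
85 177 rear [446.3  88.   30. ] nose [445.9 180.   18. ]
```

```bash
python3 drive.py '20 2 50 0 1;20 2 100 0 1;20 2 150 0 0.7;20 2 175 0 0.6;20 2 182 0 0.5;20 2 182 0 0;20 2 182 0 0;20 2 182 0 0;20 2 182 0 0;20 2 182 0 0'
```

```text
time: 22.55
tool_pos: [447.8, 110.2, 38.7]
ee_rot: [2.221, 2.22, 0.003]
contact_force: [0.1, -0.6, 14.0]
width: 0.157
grasp_force: 53.2
```

```bash
python3 drive.py '0 0 -30 0 0;20 20 -60 0.15 0;40 40 -60 0.3 0;60 60 -60 0.45 0;80 80 -60 0.6 0;100 80 -60 0.75 0;113 80 -60 0.9 0;113 80 -60 1.05 0;113 80 -60 1.2 0;113 80 -60 1.35 0;113 90 -50 1.5 0;113.9 100 -40 1.65 0;113.9 109 -20 1.808 0;113.9 109 -4 1.808 0;113.9 109 -2 1.808 0;113.9 109 -2 1.808 0'
```

```text
time: 24.15
tool_pos: [555.6, 223.8, 39.7]
ee_rot: [3.119, -0.371, -0.001]
contact_force: [-0.3, -1.1, -0.7]
width: 0.153
grasp_force: 50.9
```

```bash
python3 drive.py '3 0 0 0 0;6 0 0 0 0;8 0 0 0 0;9 0 0 0 0;10 0 0 0 0'; python3 drive.py '1 0 0 0 0;2 0 0 0 0;3 0 0 0 0'
```

```text
time: 24.65
tool_pos: [565.6, 221.5, 39.6]
ee_rot: [-3.119, 0.372, -0.0]
contact_force: [-0.0, 0.2, -1.5]
width: 0.158
grasp_force: 50.9
time: 24.95
tool_pos: [568.5, 220.8, 39.5]
ee_rot: [3.12, -0.372, -0.0]
contact_force: [-0.1, 0.6, -0.5]
width: 0.156
grasp_force: 50.9
```

Its nose should be about 3 mm past the front face. I'll continue gently.

```bash
python3 drive.py '1 0 0 0 0;2 0 0 0 0;3 0 0 0 0;4 0 0 0 0;5 0 0 0 0'
```

```text
time: 25.45
tool_pos: [573.4, 219.7, 39.5]
ee_rot: [-3.12, 0.372, 0.0]
contact_force: [-0.4, 0.3, -2.3]
width: 0.153
grasp_force: 50.9
```

```bash
python3 drive.py '1 0 0 0 0;2 0 0 0 0;3 0 0 0 0;5 0 0 0 0;7 0 0 0 0;9 0 0 0 0'
```

```text
time: 26.05
tool_pos: [582.3, 217.5, 39.5]
ee_rot: [-3.119, 0.372, -0.0]
contact_force: [-0.7, 0.1, -1.8]
width: 0.153
grasp_force: 50.9
```

```bash
python3 drive.py '7 0 0 0 0;14 0 0 0 0;21 0 0 0 0;26 0 0 0 0;26 0 0 0 0'; python3 drive.py '-40 0 0 0 0;-80 10 -15 0 0;-78 58 -15 -0.1 0;-67 106 -15 -0.2 0;-55 154 -15 -0.3 0;-43 200 -15 -0.45 0;-30 222 -8 -0.45 0;-14.2 226.3 0 -0.45 0;-14.2 226.3 0 -0.45 0;-14.2 226.3 0 -0.45 0'
```

```text
time: 26.55
tool_pos: [608.3, 211.2, 39.5]
ee_rot: [-3.119, 0.372, -0.001]
contact_force: [0.2, -0.4, -1.2]
width: 0.15
grasp_force: 50.9
time: 27.55
tool_pos: [540.6, -4.9, 39.2]
ee_rot: [-3.124, -0.332, 0.0]
contact_force: [-0.5, 0.5, -1.1]
width: 0.151
grasp_force: 51.1
```

```bash
python3 drive.py '3 0 0 0 0;5 0 0 0 0;7 0 0 0 0;8 0 0 0 0'; python3 drive.py '1 0 0 0 0;2 0 0 0 0;3 0 0 0 0;4 0 0 0 0'
```

```text
time: 27.95
tool_pos: [548.5, -3.0, 39.6]
ee_rot: [3.124, 0.335, 0.0]
contact_force: [0.2, 0.5, -1.2]
width: 0.16
grasp_force: 51.1
time: 28.35
tool_pos: [552.1, -2.6, 39.5]
ee_rot: [-3.124, -0.333, 0.0]
contact_force: [-0.2, -0.1, -1.3]
width: 0.157
grasp_force: 51.1
```

```bash
python3 drive.py '1 0 0 0 0;2 0 0 0 0;3 0 0 0 0;4 0 0 0 0;5 0 0 0 0'; python3 drive.py '1 0 0 0 0;2 0 0 0 0;3 0 0 0 0;4 0 0 0 0;5 0 0 0 0'
```

```text
time: 28.85
tool_pos: [557.1, -1.6, 39.5]
ee_rot: [-3.124, -0.334, -0.0]
contact_force: [-0.1, 0.2, -1.3]
width: 0.16
grasp_force: 51.1
time: 29.35
tool_pos: [561.9, -0.5, 39.5]
ee_rot: [-3.124, -0.334, 0.0]
contact_force: [0.3, 0.6, -0.6]
width: 0.158
grasp_force: 51.1
```

Gauge 18 goes into both, so one press needs 18 and the other 23. I'll seat 18 in the right press for now and try 23 in the left.

```bash
python3 drive.py '7 0 0 0 0;14 0 0 0 0;21 0 0 0 0;28 0 0 0 0;30 0 0 0 0'; python3 drive.py '1 0 0 0 0;2 0 0 0 0;3 0 0 0 0'
```

```text
time: 29.85
tool_pos: [592.3, 6.0, 39.5]
ee_rot: [3.124, 0.334, 0.001]
contact_force: [0.3, -0.3, -1.3]
width: 0.153
grasp_force: 51.1
time: 30.15
tool_pos: [593.9, 6.4, 39.5]
ee_rot: [-3.124, -0.334, 0.0]
contact_force: [-0.9, -0.6, -0.6]
width: 0.158
grasp_force: 51.1
```

```bash
python3 drive.py '0 0 0 0 0;1 0 0 0 0;1 0 0 0 0'; python3 drive.py '1 0 0 0 0;1 0 0 0 0'
```

```text
time: 30.45
tool_pos: [594.5, 6.6, 39.4]
ee_rot: [-3.124, -0.334, 0.002]
contact_force: [-3.6, -1.9, 0.3]
width: 0.155
grasp_force: 51.2
time: 30.65
tool_pos: [594.6, 6.7, 39.3]
ee_rot: [-3.124, -0.334, 0.004]
contact_force: [-7.5, -3.6, 4.5]
width: 0.154
grasp_force: 51.7
```

The step meets the beam (about 8 N). I'll ease off, set it down, release, and go to orange.

```bash
python3 drive.py '-1 0 0.7 0 0;-1 0 0.9 0 0;-1 0 0.9 0 0.3;-1 0 0.9 0 0.4;-1 0 0.9 0 0.6;-1 0 -40 0 0.7;-40 20 -85 0 0.9;-80 60 -130 -0.13 1;-110 80 -170 -0.28 1;-128 95 -180 -0.43 1;-128 95 -180 -0.58 1;-128 95 -180 -0.73 1;-128 95 -180 -0.88 1;-128 95 -180 -1.03 1;-128 95 -180 -1.18 1;-128 95 -180 -1.33 1;-128 95 -180 -1.358 1;-128 95 -180 -1.358 1'
python3 - <<'E'
from h import *
s=snap("wrist");cv2.imwrite("pics/w6.png",s["pixels"][:,:,::-1])
for c in("orange","wood"):
    for b in blobs(s,c,150): print(c,b[0].round(1),b[1],[np.round(x,1) for x in b[2]],plane(s,b[0],70 if c=="wood" else 26).round(1))
b=max(blobs(s,"orange",300),key=lambda b:b[1]);r,c=np.where(b[3])
print(r.min(),r.max(),"rear",plane(s,(b[0][0],r.max()+.5),30).round(1),"nose",plane(s,(b[0][0],r.min()-.5),23).round(1))
E
```

```text
time: 32.45
tool_pos: [491.1, -113.0, 219.6]
ee_rot: [2.221, 2.222, 0.0]
contact_force: [0.7, 0.2, 0.3]
width: 1.003
grasp_force: 0.0
orange [206.9 135.7] 3344 [array([206.4, 141.6]), array([92.5, 44.4]), np.float64(85.2)] [440.9 -72.9  26. ]
wood [155.8  10.5] 751 [array([156. ,  10.3]), array([42.3, 19.1]), np.float64(7.6)] [410.2  29.3  70. ]
wood [381.6  42.4] 744 [array([381.6,  42.4]), array([18.9, 42.2]), np.float64(76.0)] [593.4   6.2  70. ]
wood [203.7 173.1] 614 [array([203.2, 173.5]), array([21.2, 35.8]), np.float64(5.9)] [ 443.1 -102.9   70. ]
wood [192.1 249.9] 488 [array([192.5, 247. ]), array([20., 33.]), np.float64(90.0)] [ 428.8 -178.6   70. ]
95 188 rear [ 439.4 -127.    30. ] nose [442. -33.  23.]
```

View pics/w6.png

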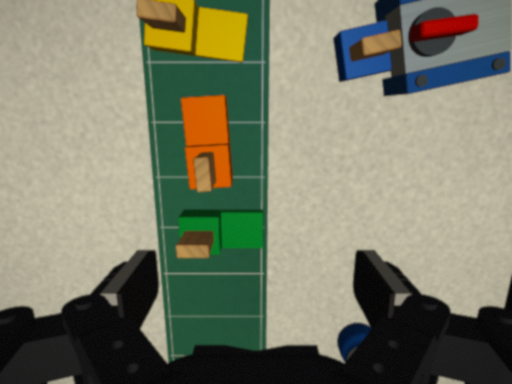

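The picture shows orange slightly turned: nose centre (203,95), rear centre (210,188), heading about 92°. Green is at (220,230), yellow at the top, and blue is seated in the right press. Grasping orange now.

```bash
python3 drive.py '8.7 -49.7 0 -0.03 1;8.7 -49.7 50 -0.03 1;8.7 -49.7 100 -0.03 1;8.7 -49.7 150 -0.03 0.7;8.7 -49.7 175 -0.03 0.6;8.7 -49.7 182 -0.03 0.5;8.7 -49.7 182 -0.03 0;8.7 -49.7 182 -0.03 0;8.7 -49.7 182 -0.03 0;8.7 -49.7 182 -0.03 0;8.7 -49.7 182 -0.03 0'
```

```text
time: 33.6
tool_pos: [442.2, -104.6, 38.6]
ee_rot: [2.187, 2.253, 0.002]
contact_force: [-0.7, -0.9, 12.9]
width: 0.157
grasp_force: 52.9
```

```bash
python3 drive.py '0 0 -45 0 0;20 10 -90 0 0;60 20 -105 0.15 0;105 30 -105 0.3 0;150 40 -105 0.45 0;195 50 -105 0.6 0;240 60 -105 0.75 0;285 80 -105 0.9 0;320 90 -90 1.05 0;325 90 -70 1.2 0;325 90 -60 1.35 0;325 100 -50 1.5 0;325 110 -40 1.65 0;325 124 -20 1.838 0;325 124 -4 1.838 0;325 124 -2 1.838 0;325 124 -2 1.838 0'
python3 drive.py '3 0 0 0 0;6 0 0 0 0;8 0 0 0 0'; python3 drive.py '1 0 0 0 0;2 0 0 0 0;3 0 0 0 0'
```

```text
time: 35.3
tool_pos: [555.4, 224.2, 39.5]
ee_rot: [3.119, -0.373, -0.0]
contact_force: [-0.2, -0.2, -2.4]
width: 0.161
grasp_force: 50.7
time: 35.6
tool_pos: [563.9, 222.4, 40.0]
ee_rot: [-3.119, 0.371, -0.001]
contact_force: [1.0, -0.1, -1.3]
width: 0.154
grasp_force: 50.7
time: 35.9
tool_pos: [565.5, 221.6, 39.4]
ee_rot: [3.119, -0.372, -0.002]
contact_force: [-6.4, 4.1, 1.8]
width: 0.155
grasp_force: 51.2
```

The 23 gauge stops at the front face of the left press (7.6 N), so the left press needs 18. I'll park 23, then move 18 from the right press to the left.

```bash
python3 drive.py '-20 0 0 0 0;-50 30 -10 -0.08 0;-80 70 -10 -0.16 0;-100 110 -10 -0.239 0;-105.6 130.3 -4 -0.239 0;-105.6 130.3 0.8 -0.239 0;-105.6 130.3 0.8 -0.239 0;-105.6 130.3 0.8 -0.239 0.6;-105.6 130.3 0.8 -0.239 0.6;-105.6 130.3 0.8 -0.239 0.6;-105.6 130.3 -45 -0.239 0.8;-105.6 130.3 -90 -0.239 1'
```

```text
time: 37.1
tool_pos: [431.9, 119.9, 129.5]
ee_rot: [3.141, 0.003, -0.006]
contact_force: [1.2, 0.0, 0.2]
width: 0.917
grasp_force: 0.0
```

```bash
python3 drive.py '35 25 0 -0.07 0.8;75 50 0 -0.14 0.7;115 78 0 -0.213 0.6;150 105 10 -0.213 0.6;162 113.5 50 -0.213 0.55;162 113.5 85 -0.213 0.5;162 113.5 92 -0.213 0.5;162 113.5 92 -0.213 0.5;162 113.5 92 -0.213 0;162 113.5 92 -0.213 0;162 113.5 92 -0.213 0;162 113.5 92 -0.213 0;162 113.5 92 -0.213 0'
```

```text
time: 38.4
tool_pos: [596.2, 6.9, 39.4]
ee_rot: [3.123, 0.337, 0.004]
contact_force: [-1.2, 0.6, 7.6]
width: 0.155
grasp_force: 49.6
```

```bash
python3 drive.py '0 0 -1.5 0 0;-40 0 -2 0 0;-78 0 -20 0 0;-70 -40 -32 0 0;-58 -85 -32 0.1 0;-46 -130 -32 0.2 0;-34 -175 -32 0.3 0;-24 -213 -32 0.452 0;-5 -218 -15 0.452 0;8.7 -220.1 -2 0.452 0;8.7 -220.1 -2 0.452 0;8.7 -220.1 -2 0.452 0'
python3 - <<'E'
from h import *
s=snap("wrist");cv2.imwrite("pics/w7.png",s["pixels"][:,:,::-1])
E
```

```text
time: 39.6
tool_pos: [556.8, 223.8, 39.9]
ee_rot: [-3.119, 0.371, -0.001]
contact_force: [0.7, -0.0, -0.8]
width: 0.157
grasp_force: 50.3
```

View pics/w7.png

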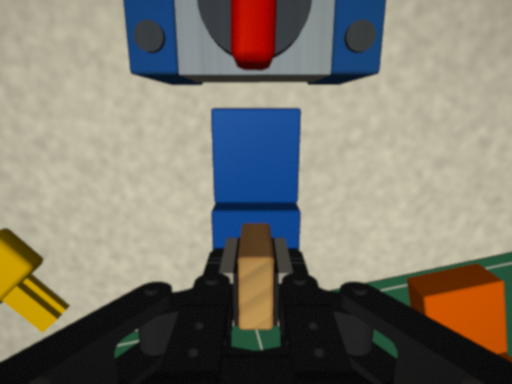

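The left press is level and centred (edges at columns 130 and 380, row 73) with the blue gauge straight in front of it. Seating it.

```bash
python3 drive.py '6 0 0 0 0;11 0 0 0 0;15 0 0 0 0;22 0 0 0 0;29 0 0 0 0;36 0 0 0 0;43 0 0 0 0;49 0 0 0 0;53 0 0 0 0;53 0 0 0 0'; python3 drive.py '1.5 0 0 0 0;2.5 0 0 0 0;2.5 0 0 0 0'
```

```text
time: 40.65
tool_pos: [608.8, 210.9, 39.5]
ee_rot: [-3.119, 0.372, -0.0]
contact_force: [0.8, -0.0, -0.3]
width: 0.154
grasp_force: 50.3
time: 40.95
tool_pos: [610.6, 210.5, 39.5]
ee_rot: [3.12, -0.372, 0.0]
contact_force: [-0.5, -0.9, -0.9]
width: 0.153
grasp_force: 50.3
```

```bash
python3 drive.py '1 0 0 0 0;2 0 0 0 0;2 0 0 0 0'; python3 drive.py '1 0 0 0 0;1 0 0 0 0'
```

```text
time: 41.25
tool_pos: [612.8, 210.0, 39.5]
ee_rot: [-3.119, 0.372, -0.0]
contact_force: [-0.9, 1.1, -2.4]
width: 0.154
grasp_force: 50.3
time: 41.45
tool_pos: [613.7, 209.7, 39.5]
ee_rot: [-3.119, 0.372, -0.0]
contact_force: [0.0, 0.9, -1.8]
width: 0.154
grasp_force: 50.3
```

```bash
python3 drive.py '1 0 0 0 0;1 0 0 0 0'; python3 drive.py '1 0 0 0 0;1 0 0 0 0'
```

```text
time: 41.65
tool_pos: [614.5, 209.5, 39.5]
ee_rot: [3.119, -0.372, -0.0]
contact_force: [-0.6, 0.0, -0.7]
width: 0.156
grasp_force: 50.4
time: 41.85
tool_pos: [614.6, 209.4, 39.4]
ee_rot: [3.119, -0.372, -0.003]
contact_force: [-6.1, 1.8, 3.0]
width: 0.154
grasp_force: 50.8
```

The step meets the beam at 6 N. I'll release it and fetch 23.

```bash
python3 drive.py '-1 0 0.5 0 0;-1 0 0.5 0 0.3;-1 0 0.5 0 0.5;-1 0 0.5 0 0.6;-1 0 -45 0 0.7;-30 20 -85 -0.05 0.7;-70 55 -92 -0.1 0.7;-110 90 -92 -0.2 0.7;-150 125 -80 -0.239 0.6;-156.2 130.1 -45 -0.239 0.6;-156.2 130.1 -10 -0.239 0.5;-156.2 130.1 2 -0.239 0.5;-156.2 130.1 2 -0.239 0.5;-156.2 130.1 2 -0.239 0;-156.2 130.1 2 -0.239 0;-156.2 130.1 2 -0.239 0;-156.2 130.1 2 -0.239 0;-156.2 130.1 2 -0.239 0'
python3 - <<'E'
from h import *
s=snap("wrist")
for b in blobs(s,"wood",300): print(b[0].round(1),b[1],plane(s,b[0],70).round(1))
for b in blobs(s,"orange",300): print(b[0].round(1),b[1])
E
```

```text
time: 43.65
tool_pos: [434.0, 119.7, 38.4]
ee_rot: [-3.141, -0.003, -0.003]
contact_force: [0.7, -0.6, 8.9]
width: 0.16
grasp_force: 50.2
[255.4 277. ] 3600 [438.8 119.5  70. ]
[458.6 304.9] 4450 [426.9  40.4  70. ]
[255.6 170.4] 11664
```

```bash
python3 drive.py '0 0 -40 0 0;35 10 -80 0 0;70 40 -80 -0.1 0;90 85 -80 -0.213 0;100 120 -50 -0.213 0;108 124.6 -15 -0.213 0;108 124.6 -2 -0.213 0;108 124.6 -2 -0.213 0;108 124.6 -2 -0.213 0'
python3 - <<'E'
from h import *
s=snap("wrist");cv2.imwrite("pics/w8.png",s["pixels"][:,:,::-1])
E
```

```text
time: 44.6
tool_pos: [540.9, -4.3, 39.8]
ee_rot: [-3.123, -0.337, 0.001]
contact_force: [-0.0, 0.1, -2.1]
width: 0.158
grasp_force: 52.5
```

View pics/w8.png

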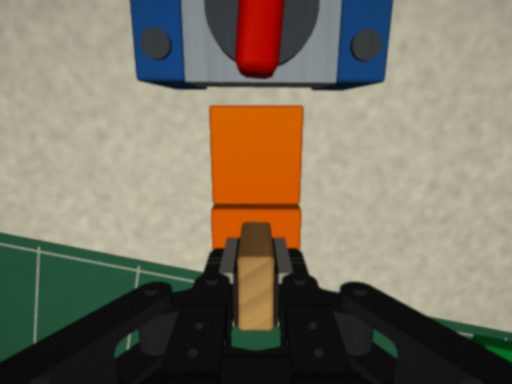

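The right press is centred at column 261 with its edge level, so I'll shift 2 mm right, lower slightly and try 23.

```bash
python3 drive.py '0 2 0.6 0 0;4 2 0.6 0 0;6 2 0.6 0 0;8 2 0.6 0 0;9 2 0.6 0 0;10 2 0.6 0 0'; python3 drive.py '1 0 0 0 0;2 0 0 0 0;3 0 0 0 0;4 0 0 0 0;5 0 0 0 0'
```

```text
time: 45.25
tool_pos: [551.6, -4.6, 38.9]
ee_rot: [-3.123, -0.337, 0.0]
contact_force: [0.0, -0.2, -2.3]
width: 0.157
grasp_force: 52.5
time: 45.75
tool_pos: [556.5, -3.6, 38.9]
ee_rot: [3.123, 0.337, -0.0]
contact_force: [0.3, -0.2, -1.5]
width: 0.154
grasp_force: 52.6
```

```bash
python3 drive.py '2 0 0 0 0;4 0 0 0 0;6 0 0 0 0;8 0 0 0 0'
```

```text
time: 46.15
tool_pos: [564.5, -1.9, 38.9]
ee_rot: [3.123, 0.337, 0.0]
contact_force: [0.7, 0.7, -1.8]
width: 0.155
grasp_force: 52.6
```

```bash
python3 drive.py '7 0 0 0 0;14 0 0 0 0;21 0 0 0 0;26 0 0 0 0;29 0 0 0 0;29 0 0 0 0'; python3 drive.py '1 0 0 0 0;2 0 0 0 0;2 0 0 0 0'; python3 drive.py '1 0 0 0 0;1 0 0 0 0'
```

```text
time: 46.75
tool_pos: [593.0, 4.4, 38.8]
ee_rot: [3.123, 0.337, 0.0]
contact_force: [-0.1, -0.0, -2.1]
width: 0.15
grasp_force: 52.6
time: 47.05
tool_pos: [594.5, 4.7, 38.9]
ee_rot: [3.123, 0.337, -0.0]
contact_force: [-0.5, 0.2, -2.9]
width: 0.157
grasp_force: 52.6
time: 47.25
tool_pos: [595.6, 4.9, 39.0]
ee_rot: [3.123, 0.337, 0.0]
contact_force: [-0.2, 0.8, -2.3]
width: 0.158
grasp_force: 52.5
```

```bash
python3 drive.py '1 0 0 0 0;1 0 0 0 0'; python3 drive.py '1 0 0 0 0;1 0 0 0 0'
```

```text
time: 47.45
tool_pos: [595.8, 5.1, 38.8]
ee_rot: [-3.123, -0.337, 0.002]
contact_force: [-4.6, -1.7, 0.6]
width: 0.161
grasp_force: 52.8
time: 47.65
tool_pos: [595.9, 5.2, 38.6]
ee_rot: [-3.123, -0.337, 0.005]
contact_force: [-8.9, -3.2, 2.4]
width: 0.152
grasp_force: 53.2
```

```bash
python3 drive.py '-1 0 0.3 0 0;-1 0 0.3 0 0.3;-1 0 0.3 0 0.5;-1 0 0.3 0 0.6;-1 0 -40 0 0.7;-1 0 -90 0 0.7;-1 0 -130 0 0.7;-1 0 -130 0 0.7;-1 0 -130 0 0.7'
cat > k.py <<'E'
from h import *
s=snap("wrist");o=ctrl.observe();p=o["tool_pos"];M=R.from_rotvec(o["ee_rot"]).as_matrix()
t=snap("top")
for b in blobs(s,"red",300):
    X=plane(s,b[0],90); bx=cv2.boxPoints(b[2]); Q=[plane(s,q,90)[:2] for q in bx]
    e=max(((Q[1]-Q[0]),(Q[2]-Q[1])),key=np.linalg.norm); a=np.degrees(np.arctan2(e[1],e[0])); 
    cand=[c[0] for c in blobs(t,"red",25)]; c=min(cand,key=lambda c:np.linalg.norm(c-proj(t,X)))
    print("bar",X.round(1),"yaw",(((a+90)%180)-90).round(1),"tri",tri(s,b[0],t,c)[0].round(1),b[1],[np.linalg.norm(Q[i+1]-Q[i]).round(1) for i in(0,1)],"tool delta",(M.T@(X-p)).round(1))
print("tool",p.round(1),"yaw",np.degrees(np.arctan2(M[1,0],M[0,0])).round(1),"q6",o["q"][5].round(2))
for b in blobs(s,"wood",300): print("fin",plane(s,b[0],70).round(1),b[1])
import sys;cv2.imwrite("pics/%s.png"%sys.argv[1],s["pixels"][:,:,::-1])
E
python3 k.py w9
```

```text
time: 48.55
tool_pos: [597.2, 5.1, 170.1]
ee_rot: [3.123, 0.337, 0.004]
contact_force: [-0.0, -0.4, -0.5]
width: 0.701
grasp_force: 0.0
bar [637.6  15.   90. ] yaw 7.1 tri [636.3  72.6 464.1] 998 [np.float64(42.2), np.float64(11.0)] tool delta [42.3 -0.8 78.8]
tool [596.4   5.1 168.8] yaw 12.3 q6 1.31
fin [596.3   5.   70. ] 920
```

View pics/w9.png

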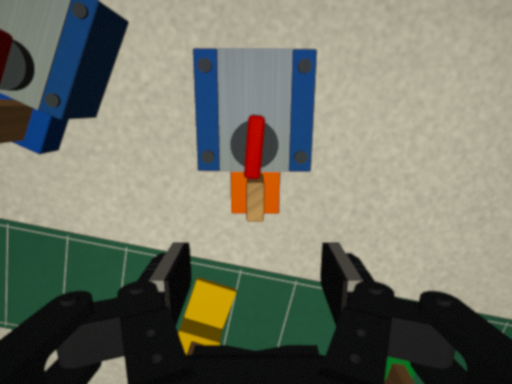

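The picture shows the right press square to the tool, orange seated with its step at the beam, and the red bar centred at (255,146), tilted about 5°. Gripping the knob.

```bash
python3 drive.py '41.5 -0.3 0 0.09 0.6;41.5 -0.3 40 0.09 0.5;41.5 -0.3 80 0.09 0.5;41.5 -0.3 97 0.09 0.5;41.5 -0.3 97 0.09 0.5;41.5 -0.3 97 0.09 0;41.5 -0.3 97 0.09 0;41.5 -0.3 97 0.09 0;41.5 -0.3 97 0.09 0;41.5 -0.3 97 0.09 0' 80
```

```text
time: 49.65
tool_pos: [637.6, 14.8, 73.2]
ee_rot: [-3.135, -0.196, -0.003]
contact_force: [-0.5, 5.9, -2.6]
width: 0.123
grasp_force: 78.4
```

```bash
python3 drive.py '0 -0.5 0 0.15 0;0 -0.5 0 0.3 0;0 -0.5 0 0.45 0;0 -0.5 0 0.6 0;0 -0.5 0 0.7 0;0 -0.5 0 0.8 0;0 -0.5 0 0.9 0;0 -0.5 0 1.0 0;0 -0.5 0 1.04 0;0 -0.5 0 1.04 0;0 -0.5 0 1.04 0'
python3 -c "
from h import *
o=ctrl.observe();M=R.from_rotvec(o['ee_rot']).as_matrix();print(np.degrees(np.arctan2(M[1,0],M[0,0])),o['ft_torque'],o['q'][5])"
```

```text
time: 50.75
tool_pos: [638.0, 15.0, 74.0]
ee_rot: [-2.817, 1.387, -0.004]
contact_force: [-1.8, 2.1, 8.9]
width: 0.118
grasp_force: 80.0
-52.43956698753344 [0.36331654 0.54546751 0.07107599] 2.4616335581565782
```

```bash
python3 drive.py '0 0 0 0 0.3;0 0 0 0 0.3;0 0 0 0 0.3;0 0 -40 0 0.4;0 0 -90 0 0.6;-40 0 -97 -0.15 0.6;-40 0 -97 -0.3 0.6;-40 0 -97 -0.45 0.6;-40 0 -97 -0.6 0.6;-40 0 -97 -0.6 0.6;-40 0 -97 -0.6 0.6'; python3 k.py w10
```

```text
time: 51.85
tool_pos: [612.5, 46.4, 168.9]
ee_rot: [3.101, -0.501, 0.0]
contact_force: [-1.2, -0.6, -0.6]
width: 0.6
grasp_force: 0.0
bar [638.2  14.7  90. ] yaw -41.3 tri [648.4 103.5 663.9] 1055 [np.float64(41.9), np.float64(11.9)] tool delta [34.3 22.  78.9]
bar [655.5 198.7  90. ] yaw -14.0 tri [ 664.3  499.1 -243.3] 881 [np.float64(11.5), np.float64(42.5)] tool delta [  -7.1 -158.1   78.9]
tool [612.5  46.4 168.9] yaw -18.3 q6 1.92
fin [769.3 159.4  70. ] 2180
fin [598.3   5.6  70. ] 1026
fin [613.8 206.8  70. ] 802
```

View pics/w10.png

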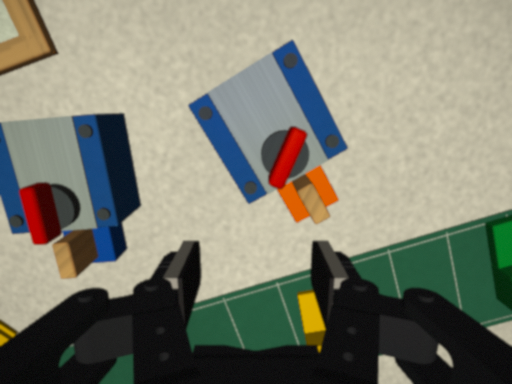

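The right knob has sprung back to a 53.6° (0.935 rad) turn relative to its press, as described, so it is biting. Next is the left knob at (655.5,198.7). I'll flip the wrist half a turn to stay in the joint range.

```bash
python3 drive.py '0 -30 0 -0.15 0.6;0 -60 0 -0.3 0.6;-3 -90 0 -0.45 0.6;-5 -120 0 -0.6 0.6;-7 -150 0 -0.75 0.6;-7 -158 0 -0.9 0.6;-7 -158 0 -1.05 0.6;-7 -158 0 -1.2 0.6;-7 -158 0 -1.35 0.6;-7 -158 0 -1.5 0.6;-7 -158 0 -1.65 0.6;-7 -158 0 -1.8 0.6;-7 -158 0 -1.95 0.6;-7 -158 0 -2.1 0.6;-7 -158 0 -2.25 0.6;-7 -158 0 -2.4 0.6;-7 -158 0 -2.55 0.6;-7 -158 0 -2.7 0.6;-7 -158 0 -2.85 0.6;-7 -158 0 -3.0 0.6'
python3 drive.py '0 0 0 -0.15 0.6;0 0 0 -0.22 0.6;0 0 0 -0.22 0.6'; python3 k.py w11
```

```text
time: 53.95
tool_pos: [654.8, 198.7, 168.8]
ee_rot: [-0.707, -3.061, 0.0]
contact_force: [-0.3, -1.1, -0.2]
width: 0.603
grasp_force: 0.0
time: 54.25
tool_pos: [654.8, 198.7, 168.7]
ee_rot: [-0.373, -3.119, 0.0]
contact_force: [0.2, -0.5, -0.0]
width: 0.606
grasp_force: 0.0
bar [652.4 200.9  90. ] yaw -13.1 tri [ 741.    98.2 -366.1] 864 [np.float64(11.1), np.float64(41.3)] tool delta [ 2.9  1.5 78.8]
bar [635.1  18.5  90. ] yaw -41.0 tri [636.4  13.9  84.8] 734 [np.float64(42.5), np.float64(11.5)] tool delta [ -23.8 -179.8   78.8]
tool [654.9 198.8 168.8] yaw 166.2 q6 -1.08
fin [610.8 210.   70. ] 787
fin [752.2 322.   70. ] 2535
fin [755.7 199.2  70. ] 1641
```

```bash
python3 drive.py '0.6 0.9 0 0 0.5;0.6 0.9 40 0 0.5;0.6 0.9 80 0 0.5;0.6 0.9 97 0 0.5;0.6 0.9 97 0 0.5;0.6 0.9 97 0 0;0.6 0.9 97 0 0;0.6 0.9 97 0 0;0.6 0.9 97 0 0;0.6 0.9 97 0 0' 80
```

```text
time: 55.35
tool_pos: [655.8, 200.3, 74.2]
ee_rot: [0.371, 3.116, 0.002]
contact_force: [-1.1, 1.5, 6.4]
width: 0.114
grasp_force: 78.5
```

```bash
python3 drive.py '0 0 0 0.15 0;0 0 0 0.3 0;0 0 0 0.45 0;0 0 0 0.6 0;0 0 0 0.75 0;0 0 0 0.85 0;0 0 0 0.95 0;0 0 0 1.05 0;0 0 0 1.13 0;0 0 0 1.13 0;0 0 0 1.13 0'
python3 drive.py '0 0 0 0 0.3;0 0 0 0 0.3;0 0 0 0 0.3;0 0 -40 0 0.4;0 0 -90 0 0.6;0 0 -97 0 0.6;0 0 -97 0 0.6;0 0 -97 0 0.6'; python3 k.py w12
```

```text
time: 56.45
tool_pos: [656.1, 200.0, 74.9]
ee_rot: [1.982, 2.434, 0.005]
contact_force: [-1.7, -2.6, 18.4]
width: 0.115
grasp_force: 80.2
time: 57.25
tool_pos: [653.9, 199.7, 168.0]
ee_rot: [-1.983, -2.436, 0.001]
contact_force: [0.6, -0.3, -0.7]
width: 0.595
grasp_force: 0.0
bar [654.1 202.   90. ] yaw -65.3 tri [658.9 193.9  64.2] 921 [np.float64(11.4), np.float64(42.8)] tool delta [ 2.3  1.1 77.4]
tool [653.6 199.6 167.4] yaw 101.7 q6 0.05
fin [772.8 275.9  70. ] 9299
fin [610.9 211.7  70. ] 854
```

```bash
python3 drive.py '-10 -15 -20 0.15 0.6;-20 -30 -40 0.3 0.6;-30 -50 -60 0.45 0.6;-45 -70 -80 0.6 0.6;-60 -90 -90 0.75 0.6;-74 -111 -90 0.9 0.6;-74 -111 -90 1.05 0.6;-74 -111 -90 1.2 0.6;-74 -111 -90 1.35 0.6;-74 -111 -90 1.5 0.6;-74 -111 -90 1.65 0.6;-74 -111 -90 1.775 0.6;-74 -111 -90 1.775 0.6;-74 -111 -90 1.775 0.6'; python3 k.py w13
```

```text
time: 58.75
tool_pos: [560.4, 104.9, 258.0]
ee_rot: [3.141, 0.006, -0.002]
contact_force: [-0.4, -0.3, 0.4]
width: 0.597
grasp_force: 0.0
bar [654.3 199.   90. ] yaw -65.5 tri [575.5   5.7 711.4] 636 [np.float64(43.0), np.float64(11.3)] tool delta [ 94.3 -93.9 168.1]
bar [637.2  16.2  90. ] yaw -41.3 tri [637.5  13.6  81. ] 662 [np.float64(42.6), np.float64(12.6)] tool delta [ 76.6  88.9 168.1]
tool [560.5 104.9 258.2] yaw 0.2 q6 1.7
fin [611.3 208.8  70. ] 492
fin [595.2   9.9  70. ] 706
fin [ 443.7 -135.5   70. ] 607
```

View pics/w13.png

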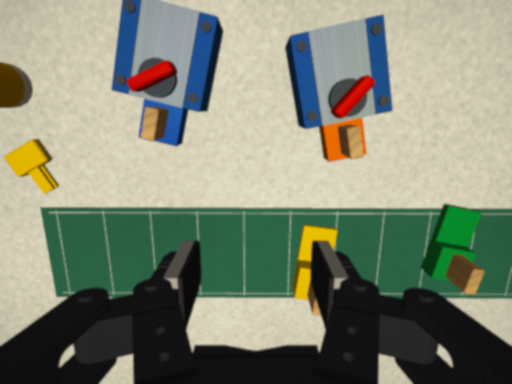

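Both bars are turned and both gauges are seated at their presses. Green on the mat, at (458,240), seems to have been knocked and turned, so I'll check green and yellow from above.

```bash
python3 drive.py '-30 45 0 0 0.6;-60 90 0 0 0.6;-90 135 0 0 0.6;-120 185 0 0 0.6;-120 185 0 0 0.6;-120 185 0 0 0.6;-120 185 0 0 0.6'
python3 - <<'E'
from h import *
s=snap("wrist");cv2.imwrite("pics/w14.png",s["pixels"][:,:,::-1])
RNG["mat"]=((60,60,20),(95,255,110))
for c,z in(("yellow",8),("green",13)):
    for b in blobs(s,c,500):
        print(c,b[0].round(),b[1]); h=cv2.approxPolyDP(cv2.convexHull(np.argwhere(b[3])[:,::-1].astype(np.int32)),3,True)[:,0]
        for p in h: print(p,plane(s,p,z).round(0)[:2],plane(s,p,30).round(0)[:2])
for b in blobs(s,"wood",200): print("fin",b[0].round(),plane(s,b[0],70).round(1),b[1],[np.round(x,1) for x in b[2]])
b=max(blobs(s,"mat",3000),key=lambda b:b[1]);r,c=np.where(b[3])
for col in(100,180,330,400):
    rr=r[c==col]; 
    if len(rr):print("mat x",plane(s,(col,rr.min()),0).round(0)[:2],plane(s,(col,rr.max()),0).round(0)[:2])
E
```

```text
time: 59.55
tool_pos: [440.9, -80.3, 259.0]
ee_rot: [-3.142, 0.0, -0.001]
contact_force: [0.9, 0.5, -0.1]
width: 0.607
grasp_force: 0.0
yellow [168. 167.] 2622
[187 134] [477.   1.] [479.  -4.]
[182 208] [386.  12.] [393.   7.]
[179 213] [379.  16.] [386.  11.]
[143 209] [384.  61.] [391.  53.]
[151 131] [481.  43.] [482.  36.]
green [312. 143.] 2508
[339 113] [ 502. -177.] [ 502. -172.]
[324 190] [ 411. -165.] [ 415. -161.]
[290 186] [ 416. -123.] [ 420. -121.]
[286 178] [ 425. -118.] [ 429. -116.]
[303 107] [ 508. -135.] [ 508. -133.]
fin [163.  14.] [589.7   3.4  70. ] 463 [array([163.3,  13. ]), array([33.3, 16.7]), np.float64(70.9)]
fin [177.  32.] [574.8  -7.9  70. ] 208 [array([174.7,  27. ]), array([45.6, 46.7]), np.float64(77.0)]
fin [314. 176.] [ 439.9 -140.9   70. ] 482 [array([313.3, 175.2]), array([16.7, 32.7]), np.float64(14.0)]
fin [153. 201.] [412.6  27.9  70. ] 448 [array([152.6, 199.6]), array([16.5, 36.6]), np.float64(11.0)]
mat x [501. 104.] [499. 104.]
mat x [501.   9.] [499.   9.]
mat x [ 457. -172.] [ 383. -177.]
```

View pics/w14.png

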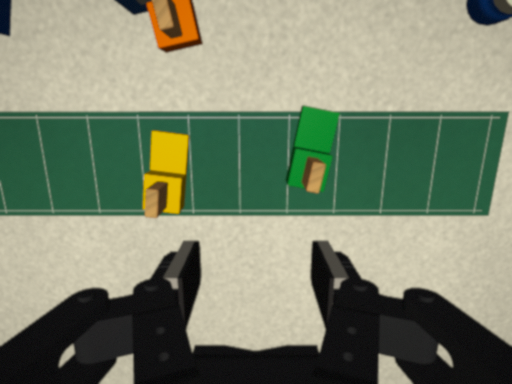

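In the picture yellow is inside the mat: nose (169,131), rear row 213. Green was knocked to about -10°, and its nose at row 107 overhangs the mat edge at row 112. I'll regrasp green and put it well inside the mat.

```bash
python3 drive.py '-2.5 40 30 0.1 0.7;-2.5 62 75 0.17 0.7;-2.5 62 120 0.17 0.6;-2.5 62 165 0.17 0.6;-2.5 62 200 0.17 0.6;-2.5 62 221 0.17 0.6;-2.5 62 221 0.17 0.6;-2.5 62 221 0.17 0;-2.5 62 221 0.17 0;-2.5 62 221 0.17 0;-2.5 62 221 0.17 0;-2.5 62 221 0.17 0' 50
```

```text
time: 60.8
tool_pos: [439.3, -142.3, 39.1]
ee_rot: [3.13, -0.267, 0.004]
contact_force: [0.7, 2.6, 11.2]
width: 0.155
grasp_force: 52.7
```

```bash
python3 drive.py '0 0 -20 0 0;0 0 -20 -0.15 0;0 0 -20 -0.3 0;0 0 -20 -0.45 0;0 0 -20 -0.6 0;0 0 -20 -0.75 0;0 0 -20 -0.9 0;0 0 -20 -1.05 0;0 0 -20 -1.2 0;0 0 -20 -1.35 0;0 0 -20 -1.5 0;0 0 -20 -1.65 0;0 0 -20 -1.74 0;0 0 -5 -1.74 0;0 0 -0.5 -1.74 0;0 0 -0.5 -1.74 0;0 0 -0.5 -1.74 0.6;0 0 -0.5 -1.74 0.6;0 0 -0.5 -1.74 0.6;0 0 -45 -1.74 0.7'
python3 drive.py '0 -50 -45 0 0.7;0 -50 -90 0 0.7;0 -50 -140 0 0.7;0 -50 -180 0 0.7;0 -50 -180 0 0.7;0 -50 -180 0 0.7'
python3 - <<'E'
from h import *
s=snap("wrist");t=snap("top")
for c in("yellow","green"):
    for b in blobs(s,c,500): print(c,b[0].round(),b[1],[np.round(x,1) for x in b[2]],plane(s,b[0],20).round())
for b in blobs(s,"wood",200): print("fin",plane(s,b[0],70).round(1),b[1])
cv2.imwrite("pics/w15.png",s["pixels"][:,:,::-1]);cv2.imwrite("pics/top1.png",cv2.resize(t["pixels"][:,:,::-1],(768,576)))
for c in("yellow","green","orange","blue","red"):
    for b in blobs(t,c,12): 
        X=plane(t,b[0],20)
        if 380<X[0]<700 and abs(X[1])<330: print("top",c,X.round()[:2],b[1])
E
```

```text
time: 62.8
tool_pos: [435.5, -141.0, 79.6]
ee_rot: [-2.217, -2.215, 0.005]
contact_force: [0.3, 0.5, 0.8]
width: 0.698
grasp_force: 0.0
time: 63.4
tool_pos: [388.7, -142.3, 264.0]
ee_rot: [2.221, 2.218, 0.002]
contact_force: [-0.3, 0.6, -0.7]
width: 0.699
grasp_force: 0.0
yellow [302.  17.] 2525 [array([297.,  19.]), array([38., 88.]), np.float64(90.0)] [438.  18.  20.]
green [296. 140.] 2561 [array([297.5, 145.5]), array([81., 39.]), np.float64(90.0)] [ 436. -112.   20.]
fin [560.   -3.9  70. ] 203
fin [593.1   4.8  70. ] 582
fin [ 436.4 -141.2   70. ] 396
top yellow [437.  25.] 465
top green [438. -97.] 268
top green [ 437. -144.] 163
top orange [593.   3.] 160
top blue [690. 237.] 156
top blue [673. 165.] 173
top blue [672. -17.] 167
top blue [656.  55.] 164
top blue [610. 205.] 127
top blue [ 622. -316.] 24
top red [665. 213.] 60
top red [646.  15.] 63
```

Green is now squarely on the mat at (436,-141), and yellow is inside it. I'll double-check both knob angles against the press bolts from the earlier w13 picture.

```bash
python3 - <<'E'
from h import *
im=cv2.imread("pics/w13.png");g=im.max(2)
s=snap("wrist");T=np.eye(4);T[:3,:3]=R.from_rotvec((3.141,.006,-.002)).as_matrix();T[:3,3]=(560.5,104.9,258.2)
s["c2w"]=T@s["hand_eye"]
def ctr(p):
    u,v=p;w=g[max(v-8,0):v+9,u-8:u+9].astype(int);sub=im[max(v-8,0):v+9,u-8:u+9]
    m=(cv2.cvtColor(sub,cv2.COLOR_BGR2HSV)[:,:,1]<110)&(w<100);n,l,st,c=cv2.connectedComponentsWithStats(m.astype(np.uint8))
    i=1+np.argmax(st[1:,4]);return c[i]+[u-8,max(v-8,0)],st[i,4]
for nm,ps,bar in(("L",((128,8),(207,27),(120,80),(195,100)),-65.5),("R",((301,46),(377,30),(309,119),(382,104)),-41.3)):
    cs=[ctr(p) for p in ps];X=[plane(s,c[0],60)[:2] for c in cs];print([c[1] for c in cs])
    f=lambda a,b,k:(np.degrees(np.arctan2(*(X[b]-X[a])[::-1]))-k)
    ys=[f(2,0,0),f(3,1,0),f(1,0,90),f(3,2,90)];print(nm,np.round(ys,1),np.mean(ys).round(1),"knob rad",np.radians(np.mean(ys)-bar).round(3))
E
```

```text
[np.int32(97), np.int32(82), np.int32(82), np.int32(66)]
L [-13.2 -13.5 -13.6 -13.4] -13.4 knob rad 0.909
[np.int32(75), np.int32(87), np.int32(68), np.int32(77)]
R [11.9 12.1 12.  12.1] 12.0 knob rad 0.93
```

```bash
python3 -c "
from workcell import ctrl, cams
print(ctrl.job_done())"
```

```text
the job is handed in; nothing more can be done
None
```

I handed the job in at about 64 s of the 210 s: gauge 18 is seated and clamped in the left press and gauge 23 in the right (only two presses were there), with gauges 8 and 13 left standing on the mat; by camera the knobs sprang back to about 0.91 and 0.93 rad, so both are still biting.

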